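# Lock the catch cup under the frit mill

### The job

Lock the steel catch cup under the frit mill: take it by its wooden handle, bring its neck up into the collar below the mill's head with the handle to the left of the mill's front, and turn it lightly against the collar's edge until the three pins find their slots. Then push it up against the spring seal, turn it anticlockwise (seen from above) as far as it goes and let it down, so that the pins drop into their pockets and the cup hangs there by itself, level, with its handle out at the front. Do it by feel and gently, never forcing the cup against the mill, and leave the frit jar, the beaker and the brush where they stand.

Things in the scene. Friction and masses are not known exactly. Their poses are not given: they have to be found in the camera images.
- mill: Grey bench frit mill, fixed. Origin on the axis of head and collar, at bench level; z up, -x out of its front, +y to the left of one facing the front. Round head 80 dia. with steel hopper, 286 high, juts forward over the base; column from 66 behind the axis, motor behind it to 213. Base plate 18 high (bolts 23), from 63 before to 143 behind the axis, 140 wide. Their contacts may add up to 120 N: 2 N m of twist.
- collar (a point): Centre of the lower edge of the steel collar under the head, 165 above the bench; bore 57, outside 69. Three slots 9 wide, open below, 120 deg apart. From each a race (roof 20 up) runs anticlockwise seen from above on a ledge 10 up to a pocket 7 up and a stop, 45 deg from slot to pocket. One slot lies 45 deg left of the front, but the ring is screwed in: it stands up to 23 deg off either way, not measured.
- cup: Steel catch cup, open on top, 88 high, 170 to 290 g, standing on the bench. Origin under its centre; z up, x along the handle, outward. Body 66 dia. up to 58; neck 54 dia. from 63 up, rim bevelled 2.5. Three pins 5 dia., 78 up, reach 37 from the axis: one over the handle, the others 120 deg away. The seal in the collar meets the rim 17 above the collar's edge: 1 N, then 0.5 N per mm, 11 mm travel.
- cup_grip (a point): Centre of the cup's dark wooden handle: 125 from the cup's axis, 40 above its underside. The handle is straight and level, flat-sided, 18 wide, 28 high, and runs from 88 to 172 from the axis. Locked, the cup's underside hangs 68.5 below the collar's lower edge (pins in the pockets), 3 higher when the pins rest on the ledge.
- frit_jar: White jar with a screw lid, 59 dia., 78 high, to be left alone; origin under its centre.
- beaker: Glass beaker with scraps, 69 dia., 100 high, to be left alone; origin under its centre.
- bench_brush: Wooden bench brush lying flat, 189 long, 27 wide, to be left alone; origin under its middle, long side along y.

How it is judged:
By the outcome, as a careful person would: the job done as asked, in the order asked, and still so for the second after the job is handed in, with the robot touching nothing.
It also fails if it takes over 67 s, if anything falls off the work surface, if the arm or the gripper's body presses on something with over 40 N, if the wrist force passes 120 N, or if a joint passes its speed limit or range.

### The arm

A 7-joint arm with a two-finger parallel gripper is mounted at the origin on the work surface; the furniture and walls round the work are solid. World frame = base frame: x ahead of the robot, y to its left, z up, the work surface at z = 0. Lengths are in m, angles in rad, forces in N, time in s.
With the tool pointing down it reaches from about 0.425 to 1.025 m from the base axis. Payload 9.4 kg.
Tool frame: the origin (TCP) lies midway between the tips of the shut fingers; the grasp point (between the pads) lies 19 mm behind it (bot.pinch_z is the z of the grasp point in the tool frame, in m); z points along the fingers, y is the line along which they close (so a half turn about z gives the same grasp; the last joint's range is limited). The gripper opens to 85 mm and grips with 20 to 120 N. Pads are 22 mm wide; open, the fingers measure 114 mm over their backs; the gripper's body (76 mm by 85 mm) begins 54 mm behind the grasp point. The pads swing forward as they close: fully open they stand 13 mm farther back than shut.
Start: joints at [-1.414, 0.599, -0.003, 1.599, 0.002, 0.943, -0.08], TCP at [0.168, 0.705, 0.231] pointing down, gripper open.
Joint ranges: [-2.57, 2.57], [-0.35, 1.97], [-1.29, 1.29], [0.11, 2.56], [-1.05, 4.19], [0.11, 1.86], [-2.63, 2.63]. Speed limits (rad/s): [2.22, 2.22, 3.01, 3.01, 3.14, 3.14, 3.14].

### API

Orientations are given as a rotation vector (axis times angle).
In Python, from station import bot gives the robot as it stands. The module is installed in compiled form; this text tells all that it offers.
- The arm moves only by the tool step_arm, never from a script. Its arguments are lists of equal length, an entry for each row: "gripper": the opening in per cent of the stroke, from 0 (shut) to 100 (fully open); "delta_pos": the shift along the tool's x, y, z in mm, a list of three; "delta_rot": the turn, a rotation vector about the tool's x, y, z in degrees, a list of three. In form: {"gripper": [gripper, ...], "delta_pos": [[dx, dy, dz], ...], "delta_rot": [[rx, ry, rz], ...]}. A call has 1 to 12 rows; each row is the pose to reach, as a shift and turn from the pose commanded when the call began, along the tool's axes at that moment; what a row does not reach only later rows make up. A row lasts 1/8 s, in which the tool goes at most 62.5 mm and 10.7 degrees, less where a joint would pass 70% of its speed; a pose out of reach is approached as far as the arm can. A call with a gripper value outside its range is refused whole. The fingers move at their own pace and stop on an object; "squeeze" is the grip in N (left out, the last holds). Time passes only in rows, so rows that repeat a pose let the fingers close. It gives the time, the measured TCP pose, the force, the opening and the grip force at its end, in the units of the state.
- bot.read_state(): the state, without advancing time (a new reading comes with each control period).
- bot.read_camera(name): name is "side" or "top"; returns (picture, depth): 480x640x3 uint8, red, green, blue; 480x640 float32, m along the optical axis (not along the pixel's ray), 0 where there is no reading.
- bot.camera_params(name): a dict with "fovy" (degrees; the focal length in pixels is half the picture's height over the tangent of half this angle, whatever the lens; pixels are square), "cx", "cy" (the principal point, pixels), "world_to_cam" (4x4, takes a point from world to camera coordinates). Camera axes: x right, y up, looking along -z (the intrinsics and any distortion apply to the point x, -y, -z); pixel columns grow to the right and rows downward; lengths in m; the calibration is good to about 2 mm. A picture is of the moment at which its call begins. camera_params takes no time and is no camera call.
- bot.finish_job(): hands the job in; it is judged then, once.
The state is a dict: "clock": time; "joints": joint angles; "qvel": joint speeds; "joint_efforts": joint torques, N m; "tcp_pos": TCP position; "orientation": TCP orientation; "ft_force": force on the tool from outside, world axes, zero at the start; "wrist_torque": the same for the moment, N m; "grip_width": finger opening in m; "grasp_force": force on a finger pad.
Only numpy, scipy, OpenCV 4.12 (cv2) and the standard library are available. Lean on these libraries where they do the work, as an engineer would, in place of code of your own. Each camera call takes 0.05 s, during which the arm holds its last target. There are 200 camera calls.

## Working session

There is one attempt and no reset: what is moved stays moved. The work goes in short steps, Python scripts to look and compute and a tool call to move; the robot and the scene stay as the last step left them, time stands still between calls to the robot, and variables do not carry over. Pictures are saved under pics/ and viewed, at most 10 in all, crops included, and the job is handed in when it is done.

Besides the shell and the picture viewer there is one more tool, called by a JSON object that holds its "method" and its "body". step_arm: Moves the arm, as the interface text tells. Its arguments: {"type":"object","properties":{"gripper":{"type":"array","items":{"type":"number"}},"delta_pos":{"type":"array","items":{"type":"array","items":{"type":"number"}}},"delta_rot":{"type":"array","items":{"type":"array","items":{"type":"number"}}},"squeeze":{"type":"number"}},"required":["gripper","delta_pos","delta_rot"]}

```bash
mkdir -p pics; cat > h.py <<'E'
import numpy as np,cv2
from station import bot
from scipy.spatial.transform import Rotation as R
def cam(n):
    p,d=bot.read_camera(n);c=bot.camera_params(n)
    f=240/np.tan(np.radians(c['fovy'])/2);W=np.linalg.inv(np.array(c['world_to_cam']))
    v,u=np.mgrid[0:480,0:640]
    X=np.stack([(u-c['cx'])/f*d,-(v-c['cy'])/f*d,-d,np.ones_like(d)],-1)@W.T
    X[d==0]=np.nan
    return p,d,X[...,:3]
E
python3 - <<'E'
from h import *
for n in('side','top'):
    p,d,X=cam(n);cv2.imwrite(f'pics/{n}1.png',p[...,::-1]);np.save(f'{n}1.npy',X)
    c=bot.camera_params(n);print({k:(np.round(v,3).tolist()) if not isinstance(v,str) else v for k,v in c.items()})
print(bot.read_state(),bot.pinch_z)
E
```

```text
{'fovy': 53.197, 'cx': 323.04, 'cy': 240.536, 'world_to_cam': [[0.997, 0.071, -0.012, -0.519], [-0.03, 0.566, 0.824, -0.076], [0.065, -0.821, 0.567, -1.099], [0.0, 0.0, 0.0, 1.0]]}
{'fovy': 46.997, 'cx': 320.939, 'cy': 251.566, 'world_to_cam': [[0.008, -1.0, -0.001, -0.027], [0.993, 0.007, 0.118, -0.564], [-0.118, -0.002, 0.993, -1.168], [0.0, 0.0, 0.0, 1.0]]}
{'clock': 0.1, 'joints': array([-1.41367277,  0.60006526, -0.00252984,  1.60007786,  0.00178687,
        0.94289438, -0.07986065]), 'qvel': array([-0.00135088, -0.00087298, -0.00157413, -0.00131439,  0.00036386,
        0.00058504,  0.00024543]), 'joint_efforts': array([ 5.56772939e-03, -7.77989674e+01,  1.56997863e+00, -2.58621007e+01,
        1.26797546e-02,  5.53484962e-03, -8.53683417e-06]), 'tcp_pos': array([0.16789877, 0.70484193, 0.23047897]), 'orientation': array([-3.66481348e-01, -3.12010495e+00,  2.26538037e-03]), 'ft_force': array([-0.67681866,  0.52372098, -1.10768723]), 'wrist_torque': array([0.05453843, 0.00347959, 0.03182962]), 'grasp_force': 0.0, 'grip_width': 0.0851339961630982} -0.0187
```

View pics/side1.png

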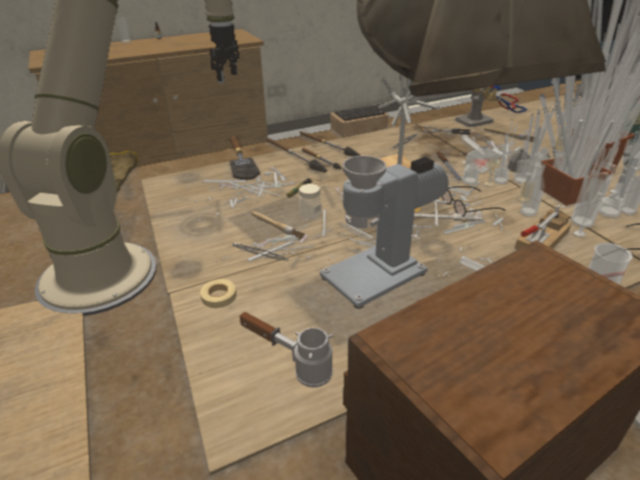

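View pics/top1.png

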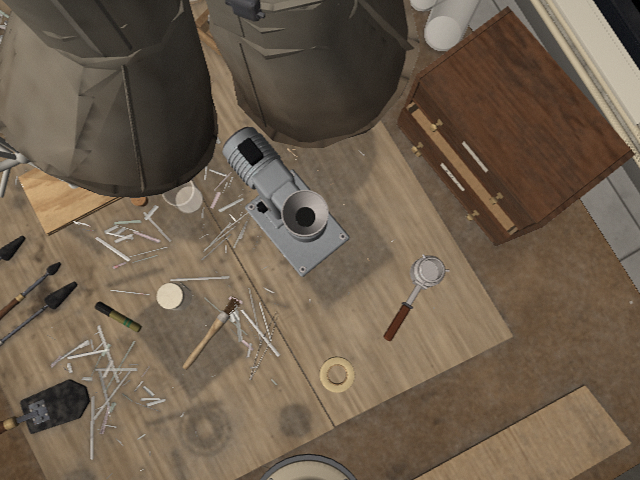

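Side: cup at (313,355) with handle to (245,318), mill head at (365,190). Top: hopper at (305,215), front toward lower right, cup at (428,270), handle running to (390,335).

```bash
cat > m.py <<'E'
from h import *
X=np.load('top1.npy');S=np.load('side1.npy')
v,u=np.mgrid[0:480,0:640]
def sel(X,u0,u1,v0,v1,z0,z1):
    m=(u>=u0)&(u<u1)&(v>=v0)&(v<v1)&(X[...,2]>z0)&(X[...,2]<z1);return X[m]
def circ(P):
    (x,y),r=cv2.minEnclosingCircle(P[:,:2].astype(np.float32).reshape(-1,1,2));return np.round([x,y,r,np.median(P[:,2]),len(P)],4)
print('cup rim',circ(sel(X,405,455,245,300,.080,.1)))
print('cup body',circ(sel(X,405,455,245,300,.052,.1)))
h=sel(X,375,420,296,345,.035,.07);r=cv2.minAreaRect(h[:,:2].astype(np.float32));print('handle',r,np.median(h[:,2]),len(h))
hs=sel(S,235,283,308,345,.035,.07);print('handle side',cv2.minAreaRect(hs[:,:2].astype(np.float32)),np.median(hs[:,2]))
print('cup side rim',circ(sel(S,295,330,325,360,.080,.1)))
print('hopper',circ(sel(X,275,335,185,245,.275,.30)))
b=sel(X,225,360,180,290,.012,.026);print('base',cv2.minAreaRect(b[:,:2].astype(np.float32)),np.median(b[:,2]),len(b))
b=sel(S,315,435,230,310,.012,.026);print('base s',cv2.minAreaRect(b[:,:2].astype(np.float32)),np.median(b[:,2]),len(b))
for n,a in(('jar',(150,190,280,315,.07,.09)),('brush',(180,245,290,370,.01,.05)),('beaker',(160,205,175,215,.05,.12)),('ring',(315,360,350,400,.005,.05))):
    P=sel(X,*a);print(n,circ(P) if len(P) else None)
# surface heights coarse
for z in (.15,.2,.4):
    P=sel(X,0,640,0,480,z,1.5);print(z,len(P),P.min(0),P.max(0))
m=(S[...,2]>.3);print('side high', S[m&(u>340)].min(0),S[m&(u>340)].max(0))
c=sel(X,395,640,0,250,.1,.6);print('cab',np.round(cv2.boxPoints(cv2.minAreaRect(c[:,:2].astype(np.float32))),3),np.percentile(c[:,2],[5,50,95]))
for pt in((60,240),(110,100),(80,300),(120,300)):print(pt,X[pt])
E
python3 m.py
```

```text
cup rim [ 5.232e-01 -2.504e-01  3.530e-02  8.640e-02  2.060e+02]
cup body [ 5.128e-01 -2.455e-01  4.480e-02  7.360e-02  5.250e+02]
handle ((0.42480313777923584, -0.18987619876861572), (0.02142786979675293, 0.11073984205722809), 57.19924545288086) 0.05239757618727625 450
handle side ((0.42127466201782227, -0.19252032041549683), (0.02310977131128311, 0.10342666506767273), 59.989013671875) 0.04985444416696572
cup side rim [ 5.177e-01 -2.570e-01  3.310e-02  8.490e-02  3.000e+02]
hopper [6.022e-01 6.600e-03 4.120e-02 2.838e-01 3.960e+02]
base ((0.6381539106369019, 0.0408967062830925), (0.22347640991210938, 0.14512771368026733), 39.97217559814453) 0.017999748463530585 2590
base s ((0.6326229572296143, 0.029041849076747894), (0.20662638545036316, 0.14157359302043915), 39.227752685546875) 0.016803970868878637 2861
jar [4.655e-01 2.916e-01 2.820e-02 7.810e-02 5.710e+02]
brush [3.936e-01 2.248e-01 9.510e-02 1.650e-02 7.350e+02]
beaker [6.842e-01 2.768e-01 3.430e-02 8.090e-02 3.210e+02]
ring [ 3.017e-01 -5.970e-02  5.820e-02  1.770e-02  7.350e+02]
0.15 95970 [ 0.56133488 -0.58503134  0.15000262] [1.07764873 0.58623212 0.78628134]
0.2 92940 [ 0.56133488 -0.58503134  0.20000685] [1.04702297 0.58623212 0.78628134]
0.4 61733 [ 0.57778619 -0.15481872  0.40044499] [0.85867726 0.38437463 0.78628134]
side high [ 0.57814201 -0.15881259  0.30004715] [1.36006668 0.69296898 0.57877884]
cab [[ 0.526 -0.478]
 [ 0.883 -0.677]
 [ 1.111 -0.267]
 [ 0.754 -0.068]] [0.13672397 0.25960742 0.49289419]
(60, 240) [0.7338967  0.07686677 0.58448577]
(110, 100) [0.65648612 0.23044314 0.61778852]
(80, 300) [0.7090028  0.00329754 0.5842317 ]
(120, 300) [0.68990085 0.00636476 0.49893303]
```

```bash
cat > m2.py <<'E'
from h import *
from scipy.optimize import least_squares
S=np.load('side1.npy');X=np.load('top1.npy');v,u=np.mgrid[0:480,0:640]
W=np.linalg.inv(np.array(bot.camera_params('side')['world_to_cam']));print('cam',W[:3,3])
def cyl(P,r,c0):
    f=lambda c:np.hypot(P[:,0]-c[0],P[:,1]-c[1])-r
    s=least_squares(f,c0,loss='soft_l1',f_scale=.002);return np.round(s.x,4),len(P),np.round(np.median(abs(f(s.x))),4)
a=np.array([.602,.006])
d=np.hypot(S[...,0]-a[0],S[...,1]-a[1])
z=S[...,2]
print('head',cyl(S[(d<.055)&(z>.192)&(z<.232)],.04,a))
print('collar',cyl(S[(d<.048)&(z>.163)&(z<.182)],.0345,a))
d2=np.hypot(S[...,0]-.519,S[...,1]+.254)
print('cup',cyl(S[(d2<.045)&(z>.008)&(z<.055)],.033,[.519,-.254]))
print('neck',cyl(S[(d2<.045)&(z>.066)&(z<.075)],.027,[.519,-.254]))
# hopper rim ring points top
P=X[(np.hypot(X[...,0]-a[0],X[...,1]-a[1])<.06)&(X[...,2]>.28)]
hull=cv2.convexHull(P[:,:2].astype(np.float32).reshape(-1,1,2));print('hopper ell',cv2.fitEllipse(hull))
p=cv2.imread('pics/side1.png');cv2.imwrite('pics/c1.png',cv2.resize(p[150:260,325:435],None,fx=5,fy=5,interpolation=cv2.INTER_CUBIC))
# lamp
for zz in(.35,.4,.5):
    m=(X[...,2]>zz)&(X[...,0]<.75);print(zz,X[m].min(0),X[m][np.argmin(X[m][:,0])])
E
python3 m2.py
```

```text
cam [ 0.58752887 -0.82327691  0.67923086]
head (array([0.6028, 0.0061]), 770, np.float64(0.0009))
collar (array([0.6019, 0.0064]), 236, np.float64(0.001))
cup (array([ 0.5224, -0.2537]), 863, np.float64(0.0008))
neck (array([ 0.5231, -0.256 ]), 215, np.float64(0.0023))
hopper ell ((0.6021475195884705, 0.006647450849413872), (0.08105850219726562, 0.08184032887220383), 76.87193298339844)
0.35 [ 0.57778619 -0.14146829  0.40173248] [0.57778619 0.24609829 0.52547979]
0.4 [ 0.57778619 -0.14146829  0.40173248] [0.57778619 0.24609829 0.52547979]
0.5 [ 0.57778619 -0.12334084  0.50000043] [0.57778619 0.24609829 0.52547979]
```

View pics/c1.png

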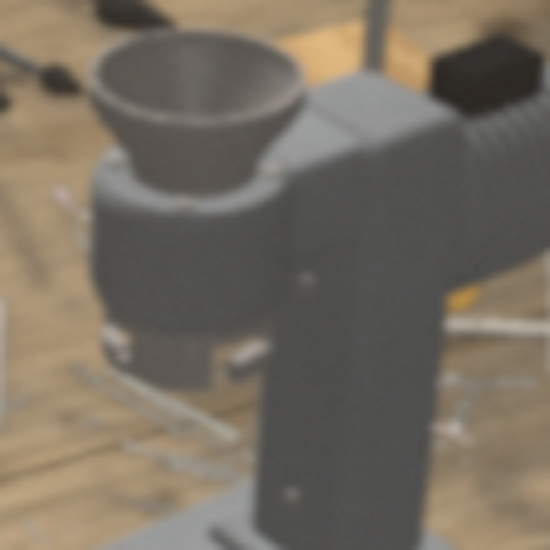

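The collar's slot shows at crop (217,375), with its race running right to (265,350); the left race's end is at (115,345).

```bash
cat >> h.py <<'E'
def proj(n,P):
    c=bot.camera_params(n);f=240/np.tan(np.radians(c['fovy'])/2)
    q=np.array(c['world_to_cam'])@np.r_[P,1];return c['cx']+f*q[0]/-q[2],c['cy']-f*q[1]/-q[2]
def tool(th,tilt=0): # handle angle deg -> tool rotation, x toward cup axis
    t=np.radians(th);x=-np.array([np.cos(t),np.sin(t),0]);z=np.array([0,0,-1.]);return R.from_matrix(np.c_[x,np.cross(z,x),z])
def delta(p,Rt,s=None):
    s=s or bot.read_state();R0=R.from_rotvec(s['orientation'])
    print('now',np.round(s['clock'],2),np.round(s['tcp_pos'],4),'delta mm',np.round(R0.inv().apply(np.array(p)-s['tcp_pos'])*1000,1),'rot',np.round(np.degrees((R0.inv()*Rt).as_rotvec()),1))
E
python3 - <<'E'
from h import *
for a in range(180,345,10):
    t=np.radians(a);r=[np.array(proj('side',[.6024+.0345*np.cos(t),.0064+.0345*np.sin(t),z])) for z in(.165,.175,.185)]
    print(a,[np.round((q-[325,150])*5) .tolist() for q in r])
delta([.45,.33,.231],tool(247))
s=bot.read_state();s['tcp_pos']=np.array([.45,.33,.231]);s['orientation']=tool(247).as_rotvec()
delta([.4177,-.1856,.12],tool(147),s)
E
cat > slice.py <<'E'
import cv2
p=cv2.imread('pics/side1.png')
cv2.imwrite('pics/c2.png',cv2.resize(p[208:234,340:384],None,fx=16,fy=16,interpolation=cv2.INTER_LANCZOS4)*1)
E
python3 slice.py
```

```text
180 [[102.0, 338.0], [102.0, 317.0], [103.0, 295.0]]
190 [[103.0, 346.0], [103.0, 324.0], [104.0, 303.0]]
200 [[106.0, 353.0], [107.0, 332.0], [107.0, 311.0]]
210 [[112.0, 361.0], [113.0, 339.0], [113.0, 318.0]]
220 [[120.0, 368.0], [121.0, 346.0], [121.0, 325.0]]
230 [[131.0, 374.0], [131.0, 352.0], [132.0, 331.0]]
240 [[143.0, 379.0], [144.0, 357.0], [144.0, 336.0]]
250 [[157.0, 383.0], [158.0, 361.0], [158.0, 339.0]]
260 [[172.0, 385.0], [172.0, 364.0], [173.0, 342.0]]
270 [[187.0, 386.0], [188.0, 365.0], [189.0, 343.0]]
280 [[202.0, 386.0], [203.0, 365.0], [204.0, 343.0]]
290 [[217.0, 384.0], [218.0, 363.0], [219.0, 341.0]]
300 [[231.0, 381.0], [232.0, 360.0], [233.0, 338.0]]
310 [[243.0, 377.0], [244.0, 355.0], [245.0, 334.0]]
320 [[254.0, 371.0], [255.0, 350.0], [256.0, 328.0]]
330 [[262.0, 365.0], [263.0, 344.0], [265.0, 322.0]]
340 [[268.0, 358.0], [270.0, 337.0], [271.0, 315.0]]
now 0.1 [0.1679 0.7048 0.2305] delta mm [-361.3 -299.3   -0. ] rot [-0.1  0.1 99.6]
now 0.1 [0.45  0.33  0.231] delta mm [-487.2  171.7  111. ] rot [  0.  -0. 100.]
```

View pics/c2.png

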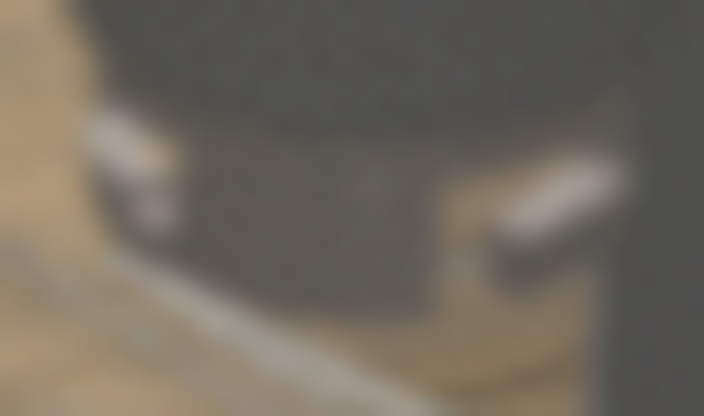

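{"method": "step_arm", "body": {"gripper": [60,60,60,60,60,60,60,60,60,60,60,60], "delta_pos": [[-40,-33,0],[-80,-66,0],[-120,-100,0],[-160,-133,0],[-200,-166,0],[-240,-199,0],[-280,-232,0],[-320,-265,0],[-361,-299,0],[-361,-299,0],[-361,-299,0],[-361,-299,0]], "delta_rot": [[0,0,10],[0,0,20],[0,0,30],[0,0,40],[0,0,50],[0,0,60],[0,0,70],[0,0,80],[0,0,90],[0,0,99.6],[0,0,99.6],[0,0,99.6]], "squeeze": 110}}

```text
clock: 1.6
tcp_pos: [0.4493, 0.3315, 0.2311]
orientation: [-2.615, -1.741, 0.001]
ft_force: [-0.3, 0.7, 0.1]
grip_width: 0.0511
grasp_force: 0.0
```

```bash
python3 - <<'E'
from h import *
c=np.array([.5226,-.2537]);h=np.array([.423,-.191]);d=h-c;th=np.degrees(np.arctan2(d[1],d[0]));print(th,np.hypot(*d))
g=c+.125*d/np.hypot(*d);print(g)
delta([*g,.12],tool(th));print(bot.read_state()['joints'])
E
```

```text
147.80884350232367 0.11769218325785273
[ 0.41681557 -0.18710679]
now 1.6 [0.4493 0.3315 0.2311] delta mm [-490.9  170.2  111.2] rot [-0.   0.  99.5]
[-1.08656736  0.43467987  0.49351123  2.00611662 -0.29109843  0.76920159
 -0.81674406]
```

{"method": "step_arm", "body": {"gripper": [60,60,60,60,60,60,60,60,60,60,60,60], "delta_pos": [[-49,17,0],[-98,34,0],[-147,51,0],[-196,68,10],[-245,85,20],[-294,102,35],[-343,119,50],[-392,136,70],[-441,153,90],[-491,170,111],[-491,170,111],[-491,170,111]], "delta_rot": [[0,0,10],[0,0,20],[0,0,30],[0,0,40],[0,0,50],[0,0,60],[0,0,70],[0,0,80],[0,0,90],[0,0,99.5],[0,0,99.5],[0,0,99.5]]}}

```text
clock: 3.1
tcp_pos: [0.4146, -0.1869, 0.1201]
orientation: [-3.017, 0.874, 0.001]
ft_force: [0.5, 0.7, -0.2]
grip_width: 0.0513
grasp_force: 0.0
```

```bash
python3 - <<'E'
from h import *
delta([.4168,-.1871,.021],tool(147.8));print(bot.read_state()['joints'])
p,d,X=cam('side');cv2.imwrite('pics/s2.png',p[220:420,180:380][...,::-1].repeat(3,0).repeat(3,1))
E
```

```text
now 3.1 [ 0.4146 -0.1869  0.1201] delta mm [ 2.1 -1.  99.1] rot [-0.   0.1 -0.1]
[-0.17365148  0.57367636  0.69960431  2.333376   -0.82817668  0.4951791
 -0.92856723]
```

View pics/s2.png

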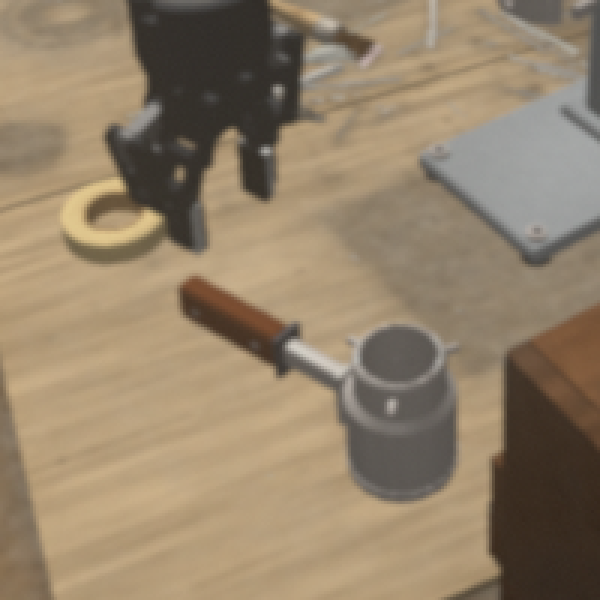

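The open fingers at (190,230) and (260,180) straddle the handle's line (180–300, 290–350); alignment looks right.

{"method": "step_arm", "body": {"gripper": [60,60,60,60,0,0,0,0,0,0], "delta_pos": [[2,-1,40],[2,-1,75],[2,-1,99],[2,-1,99],[2,-1,99],[2,-1,99],[2,-1,99],[2,-1,99],[2,-1,99],[2,-1,99]], "delta_rot": [[0,0,0],[0,0,0],[0,0,0],[0,0,0],[0,0,0],[0,0,0],[0,0,0],[0,0,0],[0,0,0],[0,0,0]]}}

```text
clock: 4.4
tcp_pos: [0.4172, -0.1875, 0.0219]
orientation: [-3.016, 0.877, -0.002]
ft_force: [0.1, 2.5, 7.3]
grip_width: 0.0165
grasp_force: 107.4
```

```bash
python3 - <<'E'
from h import *
s=bot.read_state();print(s['tcp_pos'],s['ft_force'],s['wrist_torque'],s['grip_width'],s['grasp_force'])
E
```

```text
[ 0.41720337 -0.18746019  0.02190743] [0.10891614 2.51014477 7.31616225] [ 0.1918114  -0.32524031  0.1206245 ] 0.01652486966444047 107.36664533615112
```

{"method": "step_arm", "body": {"gripper": [0,0,0,0,0], "delta_pos": [[0,0,-10],[0,0,-35],[0,0,-60],[0,0,-60],[0,0,-60]], "delta_rot": [[0,0,0],[0,0,0],[0,0,0],[0,0,0],[0,0,0]]}}

```text
clock: 5.03
tcp_pos: [0.4168, -0.1874, 0.0809]
orientation: [-3.016, 0.878, 0.0]
ft_force: [-0.4, 0.5, -3.6]
grip_width: 0.0167
grasp_force: 107.5
```

```bash
cat > look.py <<'E'
from h import *
from scipy.optimize import least_squares
p,d,S=cam('side');s=bot.read_state();R0=R.from_rotvec(s['orientation'])
print(np.round(s['clock'],2),s['tcp_pos'],np.round(s['ft_force'],1),np.round(s['wrist_torque'],2),s['grip_width'],s['grasp_force'])
g=s['tcp_pos']+R0.apply([0.,0,-.0187]);c0=s['tcp_pos']+R0.apply([.125,0,0]);zb=g[2]-.04
v,u=np.mgrid[0:480,0:640]
D=np.hypot(S[...,0]-c0[0],S[...,1]-c0[1]);m=(D<.05)&(S[...,2]>zb+.006)&(S[...,2]<zb+.056)
P=S[m]
# tilted cylinder r=33: centre at mid height (x,y), axis slopes
f=lambda q:np.hypot(*((P[:,:2]-q[:2]-(P[:,2:]-zb-.03)*q[2:]).T))-.033
q=least_squares(f,[*c0[:2],0,0],loss='soft_l1',f_scale=.002).x
q1=least_squares(lambda w:f(np.r_[w,0,0]),c0[:2],loss='soft_l1',f_scale=.002).x
print('cup',np.round(q,4),'level fit',np.round(q1,4),len(P))
print('tool-frame offset level',np.round(R0.inv().apply(np.r_[q1,s['tcp_pos'][2]]-s['tcp_pos'])*1000,1),'tilt in tool xy deg',np.degrees(R0.inv().apply([q[2],q[3],0])).round(2))
# rim height
m=(D<.036)&(S[...,2]>zb+.075)&(S[...,2]<zb+.1);Q=S[m];A=np.c_[Q[:,:2]-c0[:2],np.ones(len(Q))]
k=np.linalg.lstsq(A,Q[:,2],rcond=None)[0];print('rim z',np.percentile(Q[:,2],[50,90,97]),'expected',zb+.088)
E
python3 look.py; python3 - <<'E'
from h import *
p,d,X=cam('side');cv2.imwrite('pics/s3.png',p[200:400,200:400][...,::-1].repeat(3,0).repeat(3,1))
E
```

```text
5.08 [ 0.41665607 -0.18746159  0.08074581] [-0.4 -0.5 -2.3] [0.13 0.2  0.02] 0.016412020671415988 107.48045682907104
cup [ 0.5218 -0.2535 -0.012  -0.0145] level fit [ 0.5218 -0.2535] 1050
tool-frame offset level [ 1.241e+02 -7.000e-01 -1.000e-01] tilt in tool xy deg [-0.14  1.07  0.  ]
rim z [0.14126863 0.14440999 0.14507078] expected 0.14744580543729777
```

View pics/s3.png

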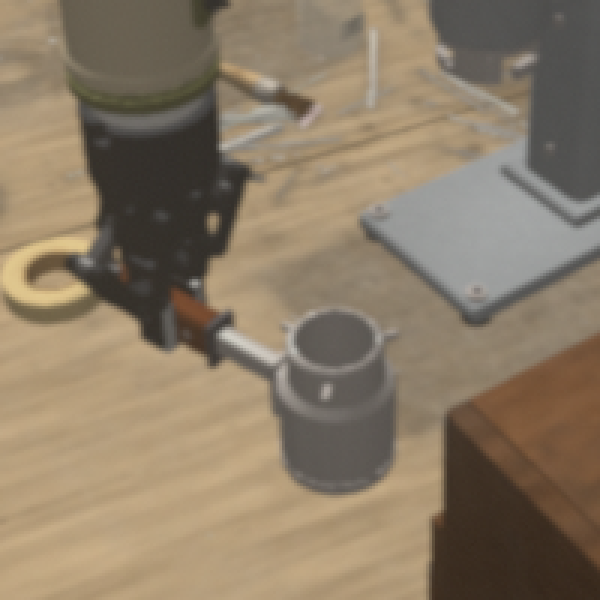

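Cup hangs level from the gripper: handle clamped at (185,310), rim at (337,335), body upright.

```bash
cat > goto.py <<'E'
from h import *
import sys
th,z=float(sys.argv[1]),float(sys.argv[2]);ax=np.array([.6022,.0064])
off=np.array([124.1,-.7]+[0])/1000
if len(sys.argv)>3: ax=ax+np.array([float(a) for a in sys.argv[3:5]])/1000
Rt=tool(th);p=np.r_[ax,0]-Rt.apply(off);p[2]=z;delta(p,Rt)
E
python3 goto.py 162 .087
```

```text
now 5.12 [ 0.4165 -0.1876  0.0807] delta mm [ -67.6 -231.6   -6.3] rot [ -0.    0.1 -14.5]
```

{"method": "step_arm", "body": {"gripper": [0,0,0,0,0,0,0,0,0,0,0], "delta_pos": [[-4,-14,-6],[-13,-45,-6],[-22,-76,-6],[-31,-107,-6],[-40,-138,-6],[-49,-169,-6],[-58,-200,-6],[-64,-220,-6],[-68,-232,-6],[-68,-232,-6],[-68,-232,-6]], "delta_rot": [[0,0,-2],[0,0,-4],[0,0,-6],[0,0,-8],[0,0,-10],[0,0,-12],[0,0,-14],[0,0,-14.5],[0,0,-14.5],[0,0,-14.5],[0,0,-14.5]]}}

```text
clock: 6.5
tcp_pos: [0.4838, 0.0433, 0.0872]
orientation: [3.102, -0.493, -0.0]
ft_force: [0.9, -0.9, -1.4]
grip_width: 0.0164
grasp_force: 107.6
```

```bash
python3 goto.py 162 .087; python3 look.py; python3 - <<'E'
from h import *
print(bot.read_state()['joints'])
p,d,X=cam('side');cv2.imwrite('pics/s4.png',p[150:310,280:440][...,::-1].repeat(3,0).repeat(3,1))
E
```

```text
now 6.5 [0.4838 0.0433 0.0872] delta mm [-0.  -0.8  0.2] rot [ 0.   0.  -0.1]
6.55 [0.48378743 0.04327674 0.08728124] [-0.  -0.7 -1.8] [0.07 0.23 0.04] 0.016870672836455197 107.63126134872437
cup [ 0.6018  0.0055 -0.0136  0.0064] level fit [0.6018 0.0055] 725
tool-frame offset level [123.9  -0.7  -0. ] tilt in tool xy deg [-0.85 -0.11 -0.  ]
rim z [0.1473351  0.1643198  0.16530523] expected 0.15398123327562468
[-0.58545393  0.63087395  0.56444129  2.28433131 -0.83636874  0.43855856
 -1.2125471 ]
```

View pics/s4.png

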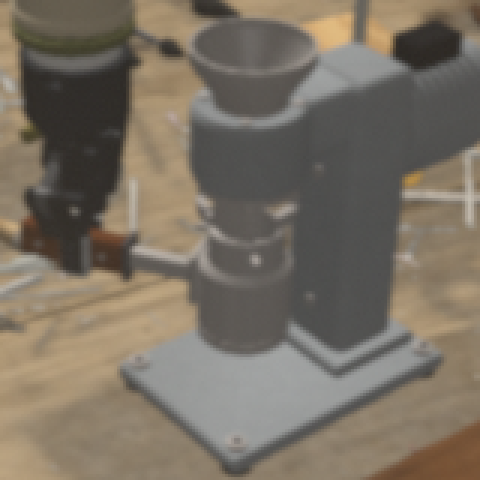

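Cup sits beneath the collar, rim at (245,240) just below the collar's edge; handle left at (75,250).

{"method": "step_arm", "body": {"gripper": [0,0,0,0,0,0,0,0,0,0], "delta_pos": [[0.2,-1,-2],[0.2,-1,-5],[0.2,-1,-8],[0.2,-1,-10],[0.2,-1,-12],[0.2,-1,-13.5],[0.2,-1,-15],[0.2,-1,-16],[0.2,-1,-16],[0.2,-1,-16]], "delta_rot": [[0,0,0],[0,0,0],[0,0,0],[0,0,0],[0,0,0],[0,0,0],[0,0,0],[0,0,0],[0,0,0],[0,0,0]]}}

```text
clock: 7.85
tcp_pos: [0.4844, 0.0452, 0.1032]
orientation: [3.103, -0.491, -0.001]
ft_force: [-0.9, 0.1, -3.1]
grip_width: 0.0163
grasp_force: 107.4
```

```bash
cat > st.py <<'E'
from h import *
for i in range(1):
    s=bot.read_state();R0=R.from_rotvec(s['orientation'])
    print(np.round(s['clock'],2),np.round(s['tcp_pos'],4),'F',np.round(s['ft_force'],1),'Ftool',np.round(R0.inv().apply(s['ft_force']),1),'T',np.round(s['wrist_torque'],2),'handle',np.round(np.degrees(np.arctan2(*(-R0.as_matrix()[:2,0])[::-1]))%360,1))
    c=s['tcp_pos']+R0.apply([.1241,-.0007,0]);print('cup axis',np.round(c[:2],4),'tilt',np.round(np.degrees(R0.as_matrix()[:2,2]),2))
E
python3 st.py
```

```text
7.85 [0.4844 0.0452 0.1032] F [-0.9  0.1 -3.1] Ftool [-0.9  0.2  3.1] T [ 0.08  0.51 -0.05] handle 162.0
cup axis [0.6026 0.0075] tilt [-0.02 -0.  ]
```

{"method": "step_arm", "body": {"gripper": [0,0,0,0,0], "delta_pos": [[0,0,-1],[0,0,-2],[0,0,-3],[0,0,-3.5],[0,0,-3.5]], "delta_rot": [[0,0,0],[0,0,0],[0,0,0],[0,0,0],[0,0,0]]}}

```text
clock: 8.48
tcp_pos: [0.4844, 0.0451, 0.1068]
orientation: [3.103, -0.492, -0.0]
ft_force: [-1.7, -1.6, -3.5]
grip_width: 0.0163
grasp_force: 107.9
```

```bash
python3 st.py
```

```text
8.48 [0.4844 0.0451 0.1068] F [-1.7 -1.6 -3.5] Ftool [-1.1  2.   3.5] T [-0.18  0.86 -0.31] handle 162.0
cup axis [0.6026 0.0074] tilt [-0.01 -0.  ]
```

{"method": "step_arm", "body": {"gripper": [0,0,0,0], "delta_pos": [[-0.3,0.8,0],[-0.3,0.8,0],[-0.3,0.8,-0.5],[-0.3,0.8,-0.5]], "delta_rot": [[0,0,0],[0,0,0],[0,0,0],[0,0,0]]}}

```text
clock: 8.98
tcp_pos: [0.4844, 0.0446, 0.1074]
orientation: [-3.103, 0.491, -0.001]
ft_force: [0.3, 0.1, -2.4]
grip_width: 0.0166
grasp_force: 108.1
```

```bash
python3 st.py
```

```text
8.98 [0.4844 0.0446 0.1074] F [ 0.3  0.1 -2.4] Ftool [ 0.2 -0.2  2.4] T [ 0.01  0.36 -0.08] handle 162.0
cup axis [0.6026 0.007 ] tilt [ 0.03 -0.  ]
```

{"method": "step_arm", "body": {"gripper": [0,0,0,0], "delta_pos": [[-0.2,0.3,-0.7],[-0.2,0.3,-1.4],[-0.2,0.3,-1.4],[-0.2,0.3,-1.4]], "delta_rot": [[0,0,0],[0,0,0],[0,0,0],[0,0,0]]}}

```text
clock: 9.48
tcp_pos: [0.4839, 0.0445, 0.1086]
orientation: [3.103, -0.491, 0.0]
ft_force: [2.2, 0.3, -6.6]
grip_width: 0.016
grasp_force: 107.5
```

```bash
python3 st.py
```

```text
9.48 [0.4839 0.0445 0.1086] F [ 2.2  0.3 -6.6] Ftool [ 2.  -0.9  6.6] T [0.34 0.35 0.09] handle 162.0
cup axis [0.6021 0.0069] tilt [ 0. -0.]
```

{"method": "step_arm", "body": {"gripper": [0,0,0,0,0,0], "delta_pos": [[0.1,3.2,0],[0.2,6.5,0],[0.4,9.7,0],[0.75,13,0],[0.75,13,0],[0.75,13,0]], "delta_rot": [[0,0,-1.5],[0,0,-3],[0,0,-4.5],[0,0,-6],[0,0,-6],[0,0,-6]]}}

```text
clock: 10.22
tcp_pos: [0.4802, 0.0315, 0.1087]
orientation: [3.124, -0.33, -0.0]
ft_force: [-0.6, 0.1, -6.7]
grip_width: 0.0167
grasp_force: 107.5
```

```bash
python3 st.py
```

```text
10.22 [0.4802 0.0315 0.1087] F [-0.6  0.1 -6.7] Ftool [-0.6  0.   6.7] T [0.24 0.7  0.04] handle 168.0
cup axis [0.6017 0.0063] tilt [-0.02 -0.01]
```

{"method": "step_arm", "body": {"gripper": [0,0,0,0,0,0], "delta_pos": [[0.1,2.2,0],[0.1,4.3,0],[0.2,6.5,0],[0.3,8.7,0],[0.3,8.7,0],[0.3,8.7,0]], "delta_rot": [[0,0,-1],[0,0,-2],[0,0,-3],[0,0,-4],[0,0,-4],[0,0,-4]]}}

```text
clock: 10.98
tcp_pos: [0.4793, 0.023, 0.1089]
orientation: [3.134, -0.22, 0.001]
ft_force: [0.3, -1.3, -2.4]
grip_width: 0.0165
grasp_force: 108.2
```

```bash
python3 st.py
```

```text
10.98 [0.4793 0.023  0.1089] F [ 0.3 -1.3 -2.4] Ftool [0.4 1.2 2.4] T [-0.06  0.29 -0.07] handle 172.0
cup axis [0.6022 0.0063] tilt [ 0.04 -0.01]
```

{"method": "step_arm", "body": {"gripper": [0,0,0,0,0], "delta_pos": [[0,2.7,0],[0,2.7,-1],[0,2.7,-2],[0,2.7,-3],[0,2.7,-3]], "delta_rot": [[0,0,-1.2],[0,0,-1.2],[0,0,-1.2],[0,0,-1.2],[0,0,-1.2]]}}

```text
clock: 11.6
tcp_pos: [0.4786, 0.0205, 0.1118]
orientation: [3.136, -0.186, 0.0]
ft_force: [-0.3, -0.8, -1.6]
grip_width: 0.0167
grasp_force: 108.3
```

```bash
python3 st.py
```

```text
11.6 [0.4786 0.0205 0.1118] F [-0.3 -0.8 -1.6] Ftool [-0.2  0.8  1.6] T [-0.06  0.27 -0.05] handle 173.2
cup axis [0.6019 0.0065] tilt [ 0.01 -0.01]
```

{"method": "step_arm", "body": {"gripper": [0,0,0,0,0,0,0,0], "delta_pos": [[0,0,-2.5],[0,0,-5],[0,0,-7.5],[0,0,-10],[0,0,-12],[0,0,-13.5],[0,0,-13.5],[0,0,-13.5]], "delta_rot": [[0,0,0],[0,0,0],[0,0,0],[0,0,0],[0,0,0],[0,0,0],[0,0,0],[0,0,0]]}}

```text
clock: 12.6
tcp_pos: [0.4783, 0.0206, 0.1251]
orientation: [-3.136, 0.186, 0.001]
ft_force: [-0.9, -0.2, -6.6]
grip_width: 0.0166
grasp_force: 107.7
```

```bash
python3 st.py
```

```text
12.6 [0.4783 0.0206 0.1251] F [-0.9 -0.2 -6.6] Ftool [-0.8  0.3  6.6] T [-0.06  0.87 -0.06] handle 173.2
cup axis [0.6016 0.0066] tilt [-0.03  0.  ]
```

{"method": "step_arm", "body": {"gripper": [0,0,0,0,0,0,0], "delta_pos": [[0.2,5.4,0],[0.5,10.8,0],[1.2,16.2,0],[2,21.5,0],[3.1,26.8,0],[4.4,32.1,0],[4.4,32.1,0]], "delta_rot": [[0,0,-2.5],[0,0,-5],[0,0,-7.5],[0,0,-10],[0,0,-12.5],[0,0,-15],[0,0,-15]]}}

```text
clock: 13.48
tcp_pos: [0.479, -0.0118, 0.1251]
orientation: [-3.133, -0.225, 0.001]
ft_force: [-0.2, 0.7, -7.3]
grip_width: 0.0166
grasp_force: 107.6
```

```bash
python3 st.py
```

```text
13.48 [ 0.479  -0.0118  0.1251] F [-0.2  0.7 -7.3] Ftool [-0.1 -0.8  7.3] T [0.03 0.85 0.1 ] handle 188.2
cup axis [0.6017 0.0066] tilt [-0.02  0.02]
```

Smooth. Continue.

{"method": "step_arm", "body": {"gripper": [0,0,0,0,0,0,0,0,0], "delta_pos": [[0.2,5.4,0],[0.5,10.8,0],[1.2,16.2,0],[2,21.5,0],[3.1,26.8,0],[4.4,32.1,0],[6,37.3,0],[7.7,42.4,0],[7.7,42.4,0]], "delta_rot": [[0,0,-2.5],[0,0,-5],[0,0,-7.5],[0,0,-10],[0,0,-12.5],[0,0,-15],[0,0,-17.5],[0,0,-20],[0,0,-20]]}}

```text
clock: 14.6
tcp_pos: [0.493, -0.0532, 0.1252]
orientation: [3.047, 0.766, 0.0]
ft_force: [-1.5, -0.6, -6.2]
grip_width: 0.0159
grasp_force: 107.6
```

```bash
python3 st.py
```

```text
14.6 [ 0.493  -0.0532  0.1252] F [-1.5 -0.6 -6.2] Ftool [-1.6 -0.1  6.2] T [-0.36  0.84  0.03] handle 208.2
cup axis [0.602  0.0061] tilt [0.01 0.  ]
```

{"method": "step_arm", "body": {"gripper": [0,0,0,0,0,0,0], "delta_pos": [[0.1,4.3,0],[0.4,8.7,0],[0.8,13,0],[1.3,17.3,0],[1.6,19.4,0],[2,21.5,0],[2,21.5,0]], "delta_rot": [[0,0,-2],[0,0,-4],[0,0,-6],[0,0,-8],[0,0,-9],[0,0,-10],[0,0,-10]]}}

```text
clock: 15.48
tcp_pos: [0.5047, -0.071, 0.1252]
orientation: [2.968, 1.028, 0.0]
ft_force: [-1.8, -1.9, -6.8]
grip_width: 0.0165
grasp_force: 107.6
```

```bash
python3 st.py
```

```text
15.48 [ 0.5047 -0.071   0.1252] F [-1.8 -1.9 -6.8] Ftool [-2.6  0.4  6.8] T [-0.85  0.87 -0.07] handle 218.2
cup axis [0.6018 0.0063] tilt [ 0.   -0.01]
```

{"method": "step_arm", "body": {"gripper": [0,0,0,0], "delta_pos": [[0,2.2,0],[0.1,4.3,0],[0.1,5.4,0],[0.1,5.4,0]], "delta_rot": [[0,0,-1],[0,0,-2],[0,0,-2.5],[0,0,-2.5]]}}

```text
clock: 15.98
tcp_pos: [0.5081, -0.0751, 0.1252]
orientation: [2.945, 1.093, -0.0]
ft_force: [-1.5, -2.7, -6.3]
grip_width: 0.0163
grasp_force: 107.6
```

```bash
python3 st.py
```

```text
15.98 [ 0.5081 -0.0751  0.1252] F [-1.5 -2.7 -6.3] Ftool [-2.9  1.   6.3] T [-1.02  0.96 -0.19] handle 220.7
cup axis [0.6017 0.0064] tilt [-0. -0.]
```

{"method": "step_arm", "body": {"gripper": [0,0,0,0], "delta_pos": [[-0.6,0,0],[-0.6,2.2,0],[-0.6,3.2,0],[-0.6,3.2,0]], "delta_rot": [[0,0,0],[0,0,-1],[0,0,-1.5],[0,0,-1.5]]}}

```text
clock: 16.48
tcp_pos: [0.51, -0.0778, 0.1252]
orientation: [2.931, 1.131, 0.001]
ft_force: [-0.7, -2.4, -6.7]
grip_width: 0.0163
grasp_force: 107.6
```

```bash
python3 st.py
```

```text
16.48 [ 0.51   -0.0778  0.1252] F [-0.7 -2.4 -6.7] Ftool [-2.1  1.4  6.7] T [-0.87  0.64 -0.33] handle 222.2
cup axis [0.6015 0.0061] tilt [ 0.02 -0.  ]
```

{"method": "step_arm", "body": {"gripper": [0,0,0], "delta_pos": [[0,2.2,0],[0,3.2,0],[0,3.2,0]], "delta_rot": [[0,0,-1],[0,0,-1.5],[0,0,-1.5]]}}

```text
clock: 16.85
tcp_pos: [0.5116, -0.08, 0.1251]
orientation: [-2.915, -1.169, 0.001]
ft_force: [-3.2, 0.2, -5.5]
grip_width: 0.0162
grasp_force: 107.9
```

```bash
python3 st.py;python3 look.py
```

```text
16.85 [ 0.5116 -0.08    0.1251] F [-3.2  0.2 -5.5] Ftool [-2.1 -2.3  5.5] T [-0.54  0.92 -0.63] handle 223.7
cup axis [0.6009 0.0062] tilt [-0.03  0.02]
16.9 [ 0.51164548 -0.07998808  0.12514067] [-2.3 -0.8 -5.7] [-0.56  0.95 -0.63] 0.016639334458678202 107.88381814956665
cup [ 0.6002  0.0044 -0.0741 -0.0319] level fit [0.5999 0.0044] 677
tool-frame offset level [122.1   0.   -0. ] tilt in tool xy deg [-4.33 -1.61  0.  ]
rim z [0.18535288 0.18857479 0.18956685] expected 0.1918406690820273
```

{"method": "step_arm", "body": {"gripper": [0,0,0,0,0,0], "delta_pos": [[0,-2.2,0],[0,-2.2,1],[0,-2.2,2],[0,-2.2,3],[0,-2.2,4],[0,-2.2,4]], "delta_rot": [[0,0,1],[0,0,1],[0,0,1],[0,0,1],[0,0,1],[0,0,1]]}}

```text
clock: 17.65
tcp_pos: [0.5108, -0.0786, 0.1213]
orientation: [2.926, 1.144, 0.001]
ft_force: [-0.8, -2.4, -1.0]
grip_width: 0.0163
grasp_force: 108.7
```

```bash
python3 st.py
```

```text
17.65 [ 0.5108 -0.0786  0.1213] F [-0.8 -2.4 -1. ] Ftool [-2.2  1.2  1. ] T [-0.42  0.2  -0.41] handle 222.7
cup axis [0.6015 0.0061] tilt [ 0.05 -0.01]
```

{"method": "step_arm", "body": {"gripper": [0,0,0,0], "delta_pos": [[0,-2.2,0],[-0.2,-4.3,0],[-0.2,-4.3,0],[-0.2,-4.3,0]], "delta_rot": [[0,0,1],[0,0,2],[0,0,2],[0,0,2]]}}

```text
clock: 18.15
tcp_pos: [0.5073, -0.0751, 0.1211]
orientation: [-2.945, -1.094, 0.0]
ft_force: [1.0, -0.1, -4.9]
grip_width: 0.0166
grasp_force: 107.9
```

```bash
python3 st.py
```

```text
18.15 [ 0.5073 -0.0751  0.1211] F [ 1.  -0.1 -4.9] Ftool [0.7 0.8 4.9] T [-0.39  0.32 -0.05] handle 220.8
cup axis [0.6009 0.0064] tilt [-0.02  0.01]
```

{"method": "step_arm", "body": {"gripper": [0,0,0,0], "delta_pos": [[0.2,0,0.7],[0.2,0,1.4],[0.2,0,1.4],[0.2,0,1.4]], "delta_rot": [[0,0,0],[0,0,0],[0,0,0],[0,0,0]]}}

```text
clock: 18.65
tcp_pos: [0.5076, -0.0752, 0.1199]
orientation: [-2.945, -1.093, -0.0]
ft_force: [-0.7, 0.7, -2.5]
grip_width: 0.0165
grasp_force: 108.2
```

```bash
python3 st.py
```

```text
18.65 [ 0.5076 -0.0752  0.1199] F [-0.7  0.7 -2.5] Ftool [-0.1 -0.9  2.5] T [-0.03  0.19  0.05] handle 220.7
cup axis [0.6012 0.0063] tilt [0.01 0.01]
```

{"method": "step_arm", "body": {"gripper": [0,0,0], "delta_pos": [[0,0,0.5],[0,0,0.5],[0,0,0.5]], "delta_rot": [[0,0,0],[0,0,0],[0,0,0]], "squeeze": 20}}

```text
clock: 19.02
tcp_pos: [0.5077, -0.0752, 0.1194]
orientation: [2.945, 1.093, 0.001]
ft_force: [-0.2, 2.9, -0.8]
grip_width: 0.0167
grasp_force: 108.4
```

```bash
python3 st.py; python3 - <<'E'
from h import *
p,d,X=cam('side');cv2.imwrite('pics/s5.png',cv2.resize(p[190:290,310:410][...,::-1],None,fx=5,fy=5,interpolation=cv2.INTER_CUBIC))
E
```

```text
19.02 [ 0.5077 -0.0752  0.1194] F [-0.2  2.9 -0.8] Ftool [ 1.8 -2.3  0.8] T [ 0.21 -0.02  0.11] handle 220.7
cup axis [0.6013 0.0062] tilt [0.02 0.01]
```

View pics/s5.png

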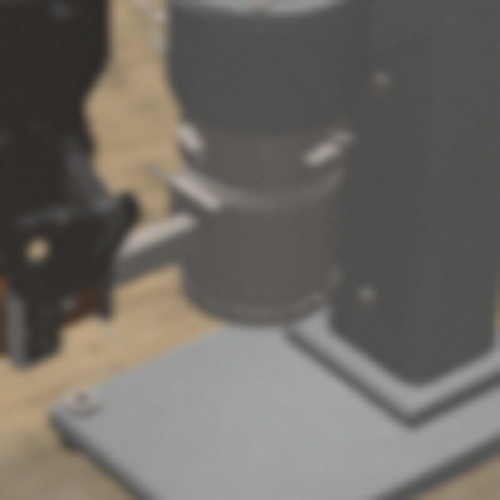

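Cup is up in the collar, handle at the front (150,250), body level; pins are hidden in the races at (190,140) and (325,150).

{"method": "step_arm", "body": {"gripper": [20,25,30,40,50,50], "delta_pos": [[0,0,0],[0,0,0],[0,0,0],[0,0,0],[0,0,0],[0,0,0]], "delta_rot": [[0,0,0],[0,0,0],[0,0,0],[0,0,0],[0,0,0],[0,0,0]]}}

```text
clock: 19.82
tcp_pos: [0.5076, -0.0754, 0.1193]
orientation: [2.945, 1.092, 0.0]
ft_force: [-0.1, -0.1, 0.2]
grip_width: 0.0431
grasp_force: 0.0
```

```bash
python3 st.py; python3 look.py; python3 - <<'E'
from h import *
s=bot.read_state();print(s['grip_width'],s['joints'])
for n in('side','top'):
    p,d,X=cam(n)
    hsv=cv2.cvtColor(p,cv2.COLOR_RGB2HSV)
    D=np.hypot(X[...,0]-.5077,X[...,1]+.0752)
    m=(D<.06)&(hsv[...,1]>110)&(X[...,2]>.1)&(X[...,2]<.17);P=X[m];print(n,m.sum(),P.mean(0) if len(P) else '',np.percentile(P[:,2],[5,95]) if len(P) else '')
E
```

```text
19.82 [ 0.5076 -0.0754  0.1193] F [-0.1 -0.1  0.2] Ftool [-0.1  0.1 -0.2] T [ 0.04 -0.    0.01] handle 220.7
cup axis [0.6012 0.006 ] tilt [ 0.01 -0.  ]
19.88 [ 0.50750864 -0.07537269  0.1192841 ] [ 0.4  0.4 -0.5] [-0.04 -0.05  0.01] 0.042497081294734784 0.0
cup [ 0.6001  0.0054 -0.0916 -0.0476] level fit [0.5997 0.0052] 684
tool-frame offset level [122.4  -1.    0. ] tilt in tool xy deg [-5.75 -1.35 -0.  ]
rim z [0.17936471 0.18837847 0.18932731] expected 0.18598409647647066
0.042497081294734784 [-0.20283178  0.54333139  0.34416092  2.19561944 -0.4026051   0.46134741
 -0.40121381]
side 161 [ 0.49116548 -0.09162029  0.14648497] [0.13493431 0.15010722]
top 0
```

{"method": "step_arm", "body": {"gripper": [50,50,50,50,50,50,50,50], "delta_pos": [[0,0,-10],[0,0,-30],[0,0,-50],[0,0,-65],[-25,0,-65],[-55,0,-65],[-75,0,-65],[-75,0,-65]], "delta_rot": [[0,0,0],[0,0,0],[0,0,0],[0,0,0],[0,0,0],[0,0,0],[0,0,0],[0,0,0]]}}

```text
clock: 20.98
tcp_pos: [0.4491, -0.1255, 0.1843]
orientation: [-2.947, -1.088, 0.001]
ft_force: [-0.1, 0.1, -0.3]
grip_width: 0.0425
grasp_force: 0.0
```

```bash
python3 st.py; python3 - <<'E'
from h import *
p,d,X=cam('side')
cv2.imwrite('pics/s6.png',cv2.resize(p[150:300,280:430][...,::-1],None,fx=4,fy=4,interpolation=cv2.INTER_CUBIC))
hsv=cv2.cvtColor(p,cv2.COLOR_RGB2HSV)
D=np.hypot(X[...,0]-.5077,X[...,1]+.0752)
m=(D<.06)&(hsv[...,1]>110)&(X[...,2]>.1)&(X[...,2]<.17);P=X[m];print(m.sum(),cv2.minAreaRect(P[:,:2].astype(np.float32)))
a=(np.array(P[:,:2])-[.6024,.0064]);print('angle',np.degrees(np.arctan2(a[:,1].mean(),a[:,0].mean()))%360)
r=np.hypot(*a.T);top=[(round(lo,3),round(float(np.percentile(P[(r>lo)&(r<lo+.02),2],95)),4)) for lo in(.09,.11,.13,.15)];print('handle top z',top)
E
```

```text
20.98 [ 0.4491 -0.1255  0.1843] F [-0.1  0.1 -0.3] Ftool [ 0.  -0.2  0.3] T [-0.   -0.02  0.04] handle 220.5
cup axis [ 0.5429 -0.0442] tilt [-0.04  0.01]
229 ((0.5031773447990417, -0.0800992026925087), (0.08195710182189941, 0.01838126964867115), 42.1929931640625)
angle 221.94193144090661
handle top z [(0.09, 0.1495), (0.11, 0.15), (0.13, 0.1498), (0.15, 0.1498)]
```

View pics/s6.png

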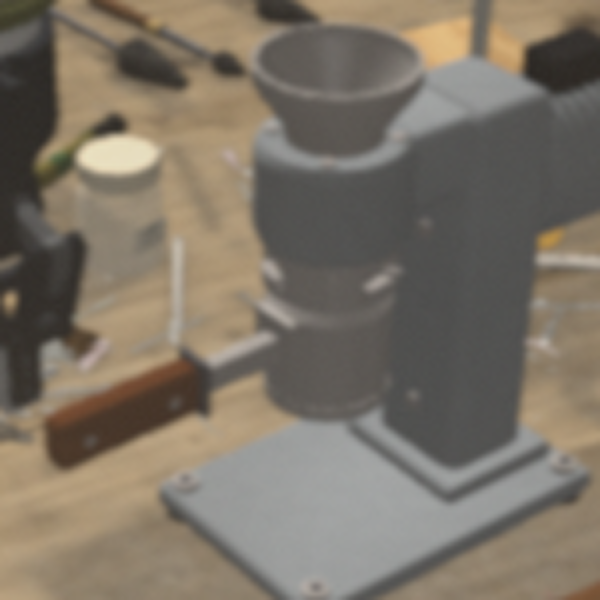

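The cup hangs by itself with its handle level: the top is at 0.150 m all along, which matches the locked height. The handle stands out at the front (50–200, 370–460), and the gripper is clear.

```bash
python3 -c "
from station import bot
print(bot.finish_job())"
```

```text
the job is handed in; nothing more can be done
None
```

The cup is locked under the mill: it hangs level by itself with its handle out at the front, the handle height matches the locked position, and the job was handed in at about 21 s with the gripper clear.

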